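Bench-test the repaired blue foot switch

ROBOT

A 6-joint arm with a two-finger parallel gripper is mounted at the origin on the work surface. World frame = base frame: x ahead of the robot, y to its left, z up, the work surface at z = 0. Lengths are in mm, angles in rad, forces in N, time in s.
With the tool pointing down it reaches from about 350 to 775 mm from the base axis. Payload 7.3 kg.
Tool frame: the origin (TCP) lies at the very end of the fingers, on their centre line; the grasp point (between the pads) lies 19 mm behind it; z points along the fingers, y is the line along which they close (so a half turn about z gives the same grasp; the last joint's range is limited). The gripper opens to 92 mm and grips with 3 to 60 N. Pads are 19 mm wide; open, the fingers measure 130 mm over their backs; the gripper's body (75 mm by 190 mm) begins 47 mm behind the grasp point.
Start: joints at [-1.275, 0.342, 1.524, -0, 1.275, -0.146], TCP at [224.497, -474.601, 226.741] pointing down, gripper open.
Joint ranges: [-2.53, 2.53], [-0.77, 2.02], [0.04, 2.7], [-1, 4.14], [0.28, 2.66], [-3.11, 3.11]. Speed limits (rad/s): [2.57, 2.57, 3.14, 3.14, 3.14, 3.14].

INTERFACE

Orientations are given as [roll, pitch, yaw] about the fixed x, y, z axes, in that order (R = Rz(yaw) Ry(pitch) Rx(roll)).
In Python, from plant import * gives the robot as it stands.
- The arm moves only by the tool arm_command, never from a script. Its arguments are lists of equal length, an entry for each row: "gripper": the finger opening in mm, from 0 to 91.8; "dp": the shift along the tool's x, y, z in units of 25 mm (1.0 is 25 mm), a list of three; "twist": the turn about the tool's z in units of 5 degrees (1.0 is 5 degrees). A call has exactly 5 rows; each row shifts and turns the commanded pose from where the row before left it, along the tool's axes as they then stand; what a row does not reach is not made up. A row lasts 1/8 s, in which the tool goes at most 62.5 mm and 10.7 degrees, less where a joint would pass 70% of its speed; a pose out of reach is approached as far as the arm can. A call is refused whole if a number of a shift passes 1 or a number of a turn 1, either way. A call with a gripper value outside its range is refused whole. The fingers move at their own pace and stop on an object; the grip force is fixed at half the most. Time passes only in rows, so rows that do not move let the fingers close, or fill a call up. It gives the time, the measured TCP pose, the force, the opening and the grip force at its end, in the units of the state.
- get_obs(): the state, without advancing time (a new reading comes with each control period).
- capture(name): name is "scene" or "top" or "wrist"; returns the picture (420x560x3 uint8, red, green, blue); there is no depth.
- get_calibration(name): a dict with "mtx" (3x3 intrinsics, pixels), "position" and "attitude" of the camera in the world; the wrist camera has in their place "mount" (4x4, takes a point from camera to tool coordinates, whose origin is the TCP and whose axes are the flange's). Camera axes: x right, y down, z forward; pixel columns grow to the right and rows downward; lengths in mm; the calibration is good to about 2 mm. A picture is of the moment at which its call begins: read the wrist's pose just before it. get_calibration takes no time and is no camera call.
- close_job(): hands the job in; it is judged then, once.
The state is a dict: "time": time; "joint_positions": joint angles; "dq": joint speeds; "tau": joint torques, N m; "tool_pos": TCP position; "tcp_rot": TCP orientation; "contact_force": force on the tool from outside, world axes, zero at the start; "moment": the same for the moment, N m; "grip_width": finger opening in mm; "finger_force": force on a finger pad.
Only numpy, scipy, OpenCV 4.12 (cv2) and the standard library are available. Lean on these libraries where they do the work, as an engineer would, in place of code of your own. Each camera call takes 0.05 s, during which the arm holds its last target. There are 200 camera calls.

TASK

The foot switch with the blue pedal has just been repaired: try it out by pressing the blue pedal all the way down to its stop, keeping it there for about a second, then letting go so that it springs back up. Do not press the orange pedal and leave the parts tray where it is.

Things in the scene. Friction and masses are not known exactly. Their poses are not given: they have to be found in the camera images.
- blue_pedal (a joint): Tilt (rad) of the blue pedal, a flat plate 146 x 84 x 8 mm with thin black cross ribs, hinged at one end on a grey base (164 x 98 mm, fixed to the bench): 0 = up at rest, sloping 15 degrees; 0.26 = on its stop, level. A spring pushes it up: at blue_tread about 4 N starts it and 11 N holds it on the stop; let go, it comes back up. The hinge axis is 32 mm above the bench, mid-thickness.
- blue_tread (a point): Where to press: upper face of the blue pedal, mid-width, 105 mm from the hinge axis, 41 mm short of the free end; 63 mm above the bench at rest, 36 mm on the stop. Moves with the pedal: x along the pedal to the hinge, y across it, z out of its upper face. The free end faces the robot, turned up to 35 degrees either way. May stand left or right of the orange one.
- orange_pedal (a joint): Tilt (rad) of the pedal of a second foot switch, same size and build, also fixed, about 200 mm or more away centre to centre, but with an orange pedal; 0 = up, grows as pressed. Not to be pressed.
- parts_tray: Loose white open tray 150 x 110 mm, 35 mm high, with small metal parts, to one side of the foot switches; origin at the centre of its underside, x along its length. A bystander. A blue-capped jar 60 mm wide, 85 mm high stands on the other side, and a screwdriver lies between the robot and the foot switches.
Things that resemble listed ones, but are neither listed nor needed, are in the scene too. Leave any green or pink look-alike of the part that bears blue_pedal alone.

How it is judged (in metres and radians):
On the way:
1. the blue pedal is held down on its stop (within 2 degrees) for half a second (value of joint blue_pedal above 0.225 rad), for 0.5 s.
At the end, for the whole second after the job is handed in: After having been held on its stop for at least 0.5 s, the blue pedal is let go and back up within 2 degrees; the orange pedal is up and the parts tray within 20 mm of where it stood (value of joint each of blue_pedal, orange_pedal below 0.035 rad and distance of parts_tray from where it was at the start of the episode below 0.02 m); the robot touches nothing.
It fails at once if the orange pedal is pressed (more than 4 degrees) (value of joint orange_pedal above 0.07 rad).
It fails at once if the parts tray is moved by more than 20 mm (distance of parts_tray from where it was at the start of the episode above 0.02 m).
It also fails if it takes over 29 s, if anything falls off the work surface, if the arm or the gripper's body presses on something with over 40 N, if the wrist force passes 120 N, or if a joint passes its speed limit or range.

## Working session

There is one attempt and no reset: what is moved stays moved. The work goes in short steps, Python scripts to look and compute and a tool call to move; the robot and the scene stay as the last step left them, time stands still between calls to the robot, and variables do not carry over. Pictures are saved under pics/ and viewed, at most 10 in all, crops included, and the job is handed in when it is done.

Besides the shell and the picture viewer there is one more tool, called after ">>>" by a JSON object that holds its "method" and its "body", one argument or row to a line. arm_command: Moves the arm, as the interface text tells. Its arguments: {"type":"object","properties":{"gripper":{"type":"array"},"dp":{"type":"array"},"twist":{"type":"array"}},"required":["gripper","dp","twist"]}

```bash
mkdir -p pics
python3 - <<'E'
from plant import *
import cv2
o=get_obs();print(o)
for n in("top","scene"):
    im=capture(n);cv2.imwrite(f"pics/{n}.png",im[:,:,::-1]);print(get_calibration(n))
print(get_calibration("wrist"))
E
```

```text
{'time': 0.0, 'joint_positions': array([-1.27499063e+00,  3.42705227e-01,  1.52502401e+00, -4.10817599e-05,
        1.27539038e+00, -1.45991683e-01]), 'dq': array([ 0.00035976,  0.00084826,  0.00050757,  0.0005801 ,  0.00037879,
       -0.00158551]), 'tau': array([ 6.16506495e-04, -4.31245852e+01, -2.44224644e+01,  7.17214379e-02,
        5.58446324e-02, -1.31451679e-04]), 'tool_pos': array([ 224.36341217, -474.18942578,  226.05160102]), 'tcp_rot': array([-3.14007622e+00, -1.83266954e-04,  4.41809234e-01]), 'contact_force': array([0.10992182, 0.11584794, 0.13772035]), 'moment': array([-0.01995591,  0.02559774, -0.03148242]), 'finger_force': 0.0, 'grip_width': 91.82203118103949}
{'mtx': array([[415.78036979,   0.        , 277.84123725],
       [  0.        , 415.78036979, 206.34294744],
       [  0.        ,   0.        ,   1.        ]]), 'position': array([ 379.11887376,  -47.5428334 , 1456.33960845]), 'attitude': array([-3.03310231, -0.00684276, -1.58935535])}
{'mtx': array([[474.23284657,   0.        , 277.868779  ],
       [  0.        , 474.23284657, 213.93755837],
       [  0.        ,   0.        ,   1.        ]]), 'position': array([1413.16568447, -677.85557738, 1180.1618477 ]), 'attitude': array([-2.35545766,  0.02211038,  0.9359485 ])}
{'mtx': array([[356.74086346,   0.        , 279.9782925 ],
       [  0.        , 356.74086346, 209.30124494],
       [  0.        ,   0.        ,   1.        ]]), 'mount': array([[-1.22169151e-03, -9.59599711e-01, -2.81366136e-01,
         7.65325486e+01],
       [ 9.99999249e-01, -1.19975297e-03, -2.50236178e-04,
         6.59314690e-01],
       [-9.74432948e-05, -2.81366231e-01,  9.59600456e-01,
        -1.57793496e+02],
       [ 0.00000000e+00,  0.00000000e+00,  0.00000000e+00,
         1.00000000e+00]])}
```

View pics/top.png

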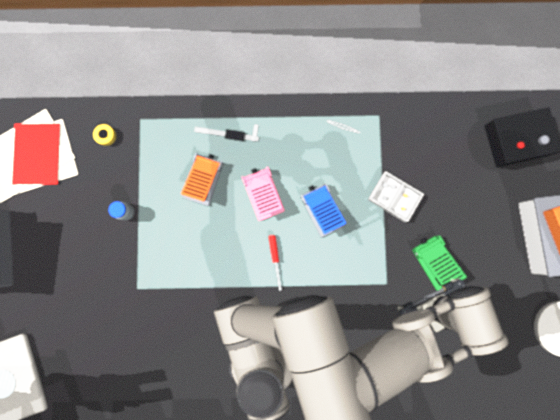

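View pics/scene.png

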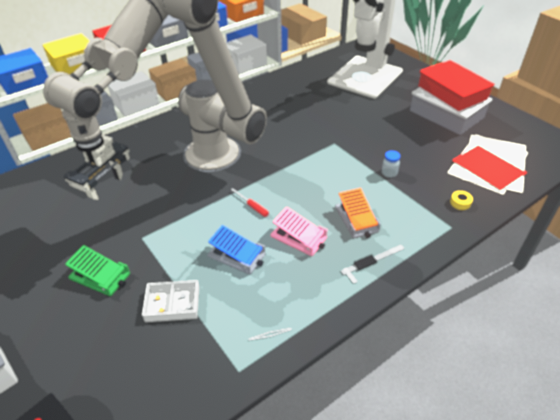

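Candidates in the top view: blue pedal (323,210), pink look-alike (263,194), orange pedal (201,180), green look-alike (440,262) and blue jar cap (121,211). The scene view also shows blue bins on the shelf. I choose (323,210), a blue ribbed plate on a grey base, which is at (237,247) in the scene view. The tray is beside it at (397,197).

```bash
cat > h.py <<'E'
from plant import *
import cv2, numpy as np
from scipy.spatial.transform import Rotation as R
def cam(n):
    c=get_calibration(n);return c["mtx"],R.from_euler("xyz",c["attitude"]).as_matrix(),np.array(c["position"])
def cast(n,uv,z):
    K,A,p=cam(n);uv=np.atleast_2d(np.float64(uv))
    d=(A@np.linalg.inv(K)@np.c_[uv,np.ones(len(uv))].T).T
    return p+d*((np.atleast_1d(z)-p[2])/d[:,2])[:,None]
def proj(n,P):
    K,A,p=cam(n);q=(K@A.T@(np.atleast_2d(P)-p).T).T;return q[:,:2]/q[:,2:]
def blue(im,near):
    h=cv2.cvtColor(im,cv2.COLOR_RGB2HSV)
    m=cv2.inRange(h,(100,120,60),(125,255,255))
    m=cv2.morphologyEx(m,cv2.MORPH_CLOSE,np.ones((5,5)))
    cs,_=cv2.findContours(m,cv2.RETR_EXTERNAL,cv2.CHAIN_APPROX_NONE)
    return max((c for c in cs if cv2.contourArea(c)>100),key=lambda c:cv2.pointPolygonTest(c,near,True))
E
python3 - <<'E'
from h import *
for n,near in(("top",(323,210)),("scene",(237,247))):
    im=cv2.imread(f"pics/{n}.png")[:,:,::-1].copy();c=blue(im,near)
    r=cv2.minAreaRect(c);q=cv2.approxPolyN(c,4,ensure_convex=True).reshape(-1,2)
    print(n,cv2.contourArea(c),r,q.tolist())
    q=q.astype(float);print(np.round(cast(n,q,72),0).tolist(),np.round(cast(n,q,36),0).tolist())
    x,y=map(int,near);s=40
    cr=cv2.resize(im[y-s:y+s,x-s:x+s],None,fx=5,fy=5)
    cv2.polylines(cr,[((q-[x-s,y-s]+.5)*5).astype(int).reshape(-1,1,2)],True,(255,255,0),1)
    cv2.imwrite(f"pics/c_{n}.png",cr[:,:,::-1])
a,b=[cv2.imread(f"pics/c_{n}.png") for n in("top","scene")];cv2.imwrite("pics/c.png",np.hstack([a,b]))
E
```

```text
top 990.0 ((324.8384704589844, 209.59230041503906), (44.77653503417969, 24.434839248657227), 60.2551155090332) [[347, 224], [324, 233], [303, 196], [324, 184]]
[[466.0, -290.0, 72.0], [438.0, -212.0, 72.0], [563.0, -145.0, 72.0], [603.0, -217.0, 72.0]] [[469.0, -296.0, 36.0], [439.0, -216.0, 36.0], [568.0, -148.0, 36.0], [609.0, -221.0, 36.0]]
scene 1015.5 ((234.66983032226562, 245.5943603515625), (50.31260299682617, 23.893630981445312), 29.05460548400879) [[263, 248], [248, 266], [205, 244], [222, 225]]
[[597.0, -164.0, 72.0], [627.0, -240.0, 72.0], [473.0, -298.0, 72.0], [435.0, -213.0, 72.0]] [[570.0, -147.0, 36.0], [602.0, -226.0, 36.0], [442.0, -286.0, 36.0], [403.0, -198.0, 36.0]]
```

View pics/c.png

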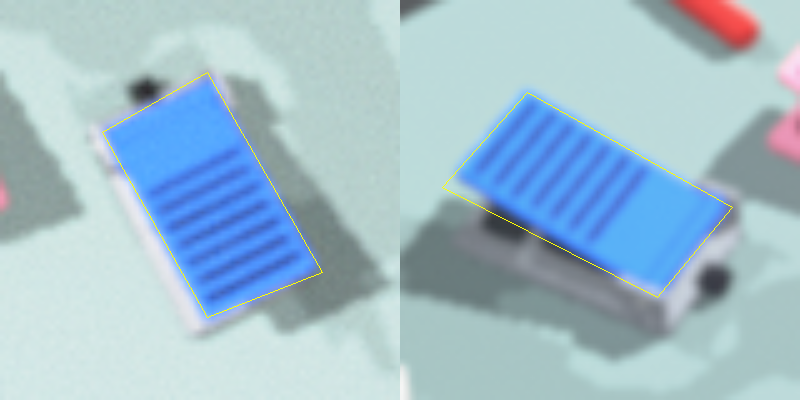

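The crop shows the blue ribbed pedal plate with its free end towards the robot. The fitted outlines are good, and both views agree to about 3 mm:
- Tread at about (493, -233)
- Pedal yaw about 26.7°, already nearly along tool x
- Move needed in tool axes: about +346 mm in x and -103 mm in y, with the gripper closed

>>> {"method": "arm_command", "body": {
  "gripper": [0, 0, 0, 0, 0],
  "dp": [
    [0.92, -0.275, 0],
    [0.92, -0.275, 0],
    [0.92, -0.275, 0],
    [0.92, -0.275, 0],
    [0.92, -0.275, 0]
  ],
  "twist": [0, 0, 0, 0, 0]
}}

```text
time: 0.72
tool_pos: [314.2, -393.6, 226.4]
tcp_rot: [-3.141, 0.0, 0.442]
contact_force: [-0.1, 0.1, 0.8]
grip_width: 46.1
finger_force: 0.0
```

>>> {"method": "arm_command", "body": {
  "gripper": [0, 0, 0, 0, 0],
  "dp": [
    [0.92, -0.275, 0],
    [0.92, -0.275, 0],
    [0.92, -0.275, 0],
    [0.92, -0.275, 0],
    [0.92, -0.275, 0]
  ],
  "twist": [0, 0, 0, 0, 0]
}}

```text
time: 1.35
tool_pos: [403.4, -313.4, 226.4]
tcp_rot: [-3.141, 0.0, 0.442]
contact_force: [0.6, -0.3, -0.6]
grip_width: 0.6
finger_force: 0.0
```

>>> {"method": "arm_command", "body": {
  "gripper": [0, 0, 0, 0, 0],
  "dp": [
    [0.92, -0.275, 0],
    [0.92, -0.275, 0],
    [0.92, -0.275, 0],
    [0.92, -0.275, 0],
    [0.92, -0.275, 0]
  ],
  "twist": [0, 0, 0, 0, 0]
}}

```text
time: 1.98
tool_pos: [492.6, -233.2, 226.3]
tcp_rot: [-3.141, 0.001, 0.442]
contact_force: [-0.3, 0.3, -0.4]
grip_width: 0.4
finger_force: 0.0
```

>>> {"method": "arm_command", "body": {
  "gripper": [0, 0, 0, 0, 0],
  "dp": [
    [0, 0, 1],
    [0, 0, 1],
    [0, 0, 1],
    [0, 0, 1],
    [0, 0, 0]
  ],
  "twist": [0, 0, 0, 0, 0]
}}

```text
time: 2.6
tool_pos: [491.0, -233.1, 124.8]
tcp_rot: [-3.137, 0.003, 0.442]
contact_force: [0.3, -0.2, -0.1]
grip_width: 0.2
finger_force: 0.0
```

Run:
```python
from h import *
o=get_obs();print(o["time"],o["tool_pos"],o["tcp_rot"],o["contact_force"],o["grip_width"])
T=np.eye(4);T[:3,:3]=R.from_euler("xyz",o["tcp_rot"]).as_matrix();T[:3,3]=o["tool_pos"]
im=capture("wrist");c=get_calibration("wrist");W=T@c["mount"];K=c["mtx"]
def pj(P):
    q=K@(W[:3,:3].T@(np.array(P)-W[:3,3]));return tuple(int(round(v)) for v in q[:2]/q[2])
m=im[:,:,::-1].copy()
print(pj([493,-233,63]),pj(o["tool_pos"]))
cv2.drawMarker(m,pj([493,-233,63]),(0,255,255),0,14,2)
tp=o["tool_pos"].copy();tp[2]=63;cv2.drawMarker(m,pj(tp),(0,0,255),1,14,2)
cv2.imwrite("pics/w.png",m)
```

```text
2.6 [ 491.00116244 -233.05822577  124.81612932] [-3.13743460e+00  2.58185944e-03  4.41767107e-01] [ 0.2908993  -0.19076805 -0.06424128] 0.23364373644097572
(281, 224) (279, 269)
```

View pics/w.png

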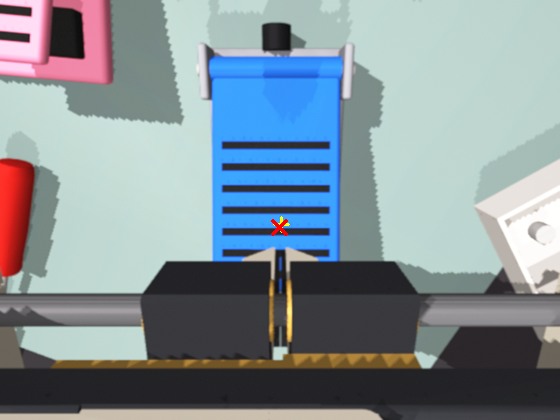

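The wrist view shows the blue pedal with its hinge at row 66 and the press point at (280,225), mid-width. Pink and the tray are clear of the gripper. I'll press now.

>>> {"method": "arm_command", "body": {
  "gripper": [0, 0, 0, 0, 0],
  "dp": [
    [0, 0, 0.6],
    [0, 0, 0.6],
    [0, 0, 0.6],
    [0, 0, 0.6],
    [0, 0, 0.3]
  ],
  "twist": [0, 0, 0, 0, 0]
}}

```text
time: 3.28
tool_pos: [491.8, -233.9, 58.4]
tcp_rot: [-3.141, 0.001, 0.442]
contact_force: [-3.0, -0.1, 6.1]
grip_width: 0.2
finger_force: 2.8
```

>>> {"method": "arm_command", "body": {
  "gripper": [0, 0, 0, 0, 0],
  "dp": [
    [0, 0, 0.3],
    [0, 0, 0.2],
    [0, 0, 0.2],
    [0, 0, 0],
    [0, 0, 0]
  ],
  "twist": [0, 0, 0, 0, 0]
}}

```text
time: 3.9
tool_pos: [491.7, -234.5, 42.4]
tcp_rot: [3.141, 0.001, 0.442]
contact_force: [-5.0, -1.3, 8.9]
grip_width: 0.3
finger_force: 4.6
```

>>> {"method": "arm_command", "body": {
  "gripper": [0, 0, 0, 0, 0],
  "dp": [
    [0, 0, 0.12],
    [0, 0, 0.12],
    [0, 0, 0],
    [0, 0, 0],
    [0, 0, 0]
  ],
  "twist": [0, 0, 0, 0, 0]
}}

```text
time: 4.53
tool_pos: [491.4, -234.7, 36.6]
tcp_rot: [3.141, 0.002, 0.442]
contact_force: [-7.1, -2.9, 11.5]
grip_width: 0.6
finger_force: 5.7
```

>>> {"method": "arm_command", "body": {
  "gripper": [0, 0, 0, 0, 0],
  "dp": [
    [0, 0, 0.06],
    [0, 0, 0.04],
    [0, 0, 0],
    [0, 0, 0],
    [0, 0, 0]
  ],
  "twist": [0, 0, 0, 0, 0]
}}

```text
time: 5.15
tool_pos: [491.5, -234.8, 35.8]
tcp_rot: [3.14, 0.001, 0.442]
contact_force: [-11.1, -0.3, 26.2]
grip_width: 0.5
finger_force: 13.0
```

The force jumped to 26 N at z = 35.8, so the pedal is on its stop. I'll hold about a second, then lift.

>>> {"method": "arm_command", "body": {
  "gripper": [0, 0, 0, 0, 0],
  "dp": [
    [0, 0, 0],
    [0, 0, 0],
    [0, 0, 0],
    [0, 0, 0],
    [0, 0, 0]
  ],
  "twist": [0, 0, 0, 0, 0]
}}

```text
time: 5.78
tool_pos: [491.5, -234.8, 35.8]
tcp_rot: [3.14, 0.001, 0.442]
contact_force: [-11.5, -0.2, 25.7]
grip_width: 0.1
finger_force: 13.0
```

>>> {"method": "arm_command", "body": {
  "gripper": [0, 0, 0, 0, 0],
  "dp": [
    [0, 0, 0],
    [0, 0, 0],
    [0, 0, 0],
    [0, 0, -0.2],
    [0, 0, -0.4]
  ],
  "twist": [0, 0, 0, 0, 0]
}}

```text
time: 6.4
tool_pos: [492.5, -234.3, 49.2]
tcp_rot: [3.14, -0.001, 0.441]
contact_force: [0.4, 3.1, 7.0]
grip_width: 0.3
finger_force: 3.5
```

>>> {"method": "arm_command", "body": {
  "gripper": [0, 0, 0, 0, 0],
  "dp": [
    [0, 0, -0.5],
    [0, 0, -0.6],
    [0, 0, -0.8],
    [0, 0, -1],
    [0, 0, -1]
  ],
  "twist": [0, 0, 0, 0, 0]
}}

```text
time: 7.02
tool_pos: [491.7, -233.8, 146.4]
tcp_rot: [-3.141, 0.001, 0.442]
contact_force: [0.4, 0.5, -0.6]
grip_width: 0.3
finger_force: 0.0
```

>>> {"method": "arm_command", "body": {
  "gripper": [0, 0, 0, 0, 0],
  "dp": [
    [0, 0, -1],
    [0, 0, -0.5],
    [0, 0, 0],
    [0, 0, 0],
    [0, 0, 0]
  ],
  "twist": [0, 0, 0, 0, 0]
}}

```text
time: 7.65
tool_pos: [491.8, -233.6, 182.2]
tcp_rot: [-3.14, 0.001, 0.442]
contact_force: [0.3, 0.8, -0.2]
grip_width: 0.2
finger_force: 0.0
```

Run:
```python
from h import *
a=cv2.imread("pics/scene.png");b=capture("scene")[:,:,::-1].copy()
cv2.imwrite("pics/s2.png",np.hstack([v[180:340,40:420] for v in(a,b)]))
```

```text
(no output)
```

View pics/s2.png

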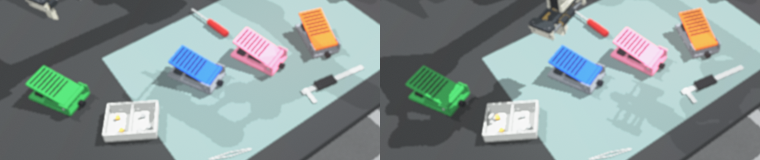

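Before and after, side by side, the blue pedal (197,68 before, 577,68 after) is back at its rest slope. The tray and the orange pedal have not moved, and the gripper is clear.

```bash
python3 -c "
from plant import *
print(close_job())"
```

```text
the job is handed in; nothing more can be done
None
```

The blue pedal was pressed to its stop (26 N at z = 35.8 mm), held about a second and let go; in the camera view it is back up with the orange pedal and tray unmoved, and the job is handed in, though no verdict was returned.

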